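# Drain the workshop air line with the bayonet key

## Task

Water has to be blown out of the carving shed's air line: take the red-winged bayonet key out of the wooden rack, lower its two lugs through the keyhole of the blue drain valve, ease it in against the spring until its flange sits on the valve face, and turn it clockwise (seen from above) a quarter turn to the stop. Both springs would throw it back, so finish while still gripping the key, pressed home and fully turned. Be gentle: never ram the key or lean hard on the valve, and leave the blue-winged key and everything else on the bench where it is.

Things in the scene. Friction and masses are not known exactly. Their poses are not given: they have to be found in the camera images.
- key_grip (a point): Centre of the red plastic wing of the bayonet key (200 g, loose; upright in one of the rack's two holes, flange on the rack's top). Wing: upright bar, 46 mm along its x, 14 mm thick along y, 40 mm high (20 mm below to 19 mm above this point); pinch it across its thickness. z up. A half turn about z makes no difference.
- key_tip (a point): Centre of the lower end of the same key, 52 mm below key_grip, same axes. Shank 18 mm in diameter; two lugs at its end form a crossbar along x, parallel to the wing, 36 mm long, 8 mm wide, 8 mm high. A steel flange, 54 mm in diameter, 8 mm thick, has its underside 23 mm above this point (29 mm below key_grip).
- spare_grip (a point): Centre of the blue wing of a second key of the same size without lugs, standing in the rack's other hole 110 mm away. Not to be used; leave it in the rack.
- rack: Fixed wooden rack block, 80 mm along its x, 190 mm along its y, 40 mm high, origin at the centre of its underside. Two holes of 42 mm diameter, 30 mm deep, at y = -55 and +55 mm; each holds a key.
- valve_mouth (a point): Centre of the keyhole in the steel top face (8 mm plate) of the drain valve, 60 mm above the bench. z up. Slot along this frame's x, 45 mm long, 15 mm wide, with a 26 mm square opening in the middle for the shank. Yellow marks at the slot's ends, red marks a quarter turn away. With the flange on the face (hard stop), key_grip is 29 mm above it.
- valve: The blue valve block, 80 x 80 mm, bolted to the bench, origin under its centre, axes as valve_mouth. A 44 mm gauge stands 75 mm towards +x, pipes leave towards +y and -y, all lower than the face. The key turns only clockwise from above, and only with its flange less than 7 mm above the face; 0.17 rad of free play before it drives the rotor.
- valve_plunger (a joint): Spring plunger under the keyhole, metres pushed down: 0 at rest, when the key's tip meets it 10 mm below the face; 0.013 with the flange on the face. It pushes back with 3 N at first, 7.5 N when the flange is home.
- valve_rotor (a joint): Rotor inside the valve, driven by the key's lugs: 0 rad at rest (keyhole direction), growing clockwise seen from above to the stop at 1.40 rad (the key itself has then turned about a quarter turn, 1.57 rad). A spring returns it, 0.035 N m at rest to 0.135 N m at the stop.
- mallet: Carver's hammer, 260 mm long, lying on the bench; leave alone.
- offcut: White marble offcut, 70 x 50 x 45 mm, on the bench; leave alone.
- chisel: Steel stone chisel, 174 mm long, lying on the bench; leave alone.
- rasp: Flat rasp with wooden handle, 270 mm long, lying at the back; leave alone.
- jar: Closed jar, 66 mm diameter, 90 mm high, standing between rack and valve; leave alone.
- brush: Dust brush, 200 mm long, lying at the back; leave alone.
- oil: Yellow can, 60 mm diameter, 130 mm high, standing at the side; leave alone.
Not all that is in view belongs to the job. There is more than one size of the rack; the job needs the smaller.

How it is judged:
By the outcome, as a careful person would: the job done as asked, in the order asked, and still so for the second after the job is handed in, while the arm keeps its last pose, push and grip.
It also fails if it takes over 48 s, if anything falls off the work surface, if the arm or the gripper's body presses on something with over 40 N, if the wrist force passes 120 N, or if a joint passes its speed limit or range.

## Robot

A 7-joint arm with a two-finger parallel gripper is mounted at the origin on the work surface. World frame = base frame: x ahead of the robot, y to its left, z up, the work surface at z = 0. Lengths are in m, angles in rad, forces in N, time in s.
With the tool pointing down it reaches from about 0.35 to 0.9 m from the base axis. Payload 8.1 kg.
Tool frame: the origin (TCP) lies on the centre line of the jaws, within the pads' length; the fingertips stand 17 mm ahead of it and the grasp point (between the pads) lies 2 mm behind it (robot.tcp_to_tips is the x of the fingertips in the tool frame, in m); x points along the fingers, y is the direction in which the jaws open and shut, and the axes are right-handed (so a half turn about x gives the same grasp; the last joint's range is limited). The gripper opens to 92 mm and grips with 3 to 60 N. Pads are 19 mm wide; open, the fingers measure 130 mm over their backs; the gripper's body (75 mm by 190 mm) begins 47 mm behind the grasp point.
Start: joints at [-1.204, 0.434, 0.025, 1.573, -0.012, 1.134, -0.075], TCP at [0.283, 0.557, 0.244] pointing down, gripper open.
Joint ranges: [-2.62, 2.62], [-0.44, 2.09], [-1.27, 1.32], [0.08, 2.57], [-1.32, 4.46], [0.12, 2], [-2.74, 2.74]. Speed limits (rad/s): [2.22, 2.22, 3.01, 3.01, 3.14, 3.14, 3.14].

## Interface

Orientations are given as a unit quaternion [w, x, y, z].
In Python, from bench import read_state, cams, robot gives the robot as it stands.
- The arm moves only by the tool step_arm, never from a script. Its argument "moves" is text: rows parted by semicolons, each of 4 numbers parted by spaces: the shift along the world's x, y, z in mm, then the turn about the world's z in degrees. A call has 1 to 8 rows; each row is the pose to reach, as a shift and turn from the pose commanded when the call began; what a row does not reach only later rows make up. A row lasts 1/12 s, in which the tool goes at most 41.7 mm and 7.16 degrees, less where a joint would pass 70% of its speed; a pose out of reach is approached as far as the arm can. A call with a gripper value outside its range is refused whole. "jaw" is the closure in counts, from 0 (fully open) to 255 (shut), set as the call begins (left out, the last holds). The fingers move at their own pace and stop on an object; "squeeze" is the grip in N (left out, the last holds). Time passes only in rows, so rows that repeat a pose let the fingers close. It gives the time, the measured TCP pose, the force and the opening at its end, in the units of the state.
- read_state(): the state, without advancing time (a new reading comes with each control period).
- cams.get_image(name): name is "side" or "top"; returns a dict with "image" (480x640x3 uint8, blue, green, red), "depth" (480x640 float32, m along the optical axis (not along the pixel's ray), 0 where there is no reading), "camera_matrix" (3x3 intrinsics, pixels), "extrinsics" (4x4, takes a point from camera to world coordinates). Camera axes: x right, y down, z forward; pixel columns grow to the right and rows downward; lengths in m; the calibration is good to about 2 mm. A picture is of the moment at which its call begins.
- robot.hand_in(): hands the job in, once; it reports no verdict.
The state is a dict: "time": time; "joints": joint angles; "qvel": joint speeds; "tau": joint torques, N m; "tool_pos": TCP position; "orientation": TCP orientation; "wrist_force": force on the tool from outside, world axes, zero at the start; "torque": the same for the moment, N m; "grip_width": finger opening in m.
Only numpy, scipy, OpenCV 4.12 (cv2) and the standard library are available. Lean on these libraries where they do the work, as an engineer would, in place of code of your own. Each camera call takes 0.05 s, during which the arm holds its last target. There are 200 camera calls.

## Working session

There is one attempt and no reset: what is moved stays moved. The work goes in short steps, Python scripts to look and compute and a tool call to move; the robot and the scene stay as the last step left them, time stands still between calls to the robot, and variables do not carry over. Pictures are saved under pics/ and viewed, about 8 in all and at most 12, crops included, and the job is handed in when it is done.

Besides the shell and the picture viewer there is one more tool, called after "Request:" as name(argument=value, ...), one argument or row to a line, values as JSON. step_arm: Moves the arm, as the interface text tells. Its arguments: {"type":"object","properties":{"moves":{"type":"string"},"jaw":{"type":"number"},"squeeze":{"type":"number"}},"required":["moves"]}

```bash
mkdir -p pics
cat > h.py <<'E'
import numpy as np, cv2
from bench import read_state, cams, robot
def get(n):
    d=cams.get_image(n); return d
def world(d,u,v,z=None):
    """pixel(s)-> world by depth (z None) or by plane z"""
    K=d["camera_matrix"];T=d["extrinsics"]
    u=np.atleast_1d(u).astype(float);v=np.atleast_1d(v).astype(float)
    r=np.stack([(u-K[0,2])/K[0,0],(v-K[1,2])/K[1,1],np.ones_like(u)],1)
    if z is None:
        s=d["depth"][v.round().astype(int),u.round().astype(int)]
        return (r*s[:,None])@T[:3,:3].T+T[:3,3]
    w=r@T[:3,:3].T
    return T[:3,3]+w*((z-T[2,3])/w[:,2])[:,None]
E
python3 - <<'E'
from h import *
for n in("top","side"):
    d=get(n); cv2.imwrite(f"pics/{n}0.png",d["image"]); print(n,d["extrinsics"].round(3).tolist(),d["camera_matrix"][0,0])
s=read_state();print(s)
E
```

```text
top [[-0.013, -0.991, 0.13, 0.365], [-1.0, 0.012, -0.006, 0.03], [0.004, -0.13, -0.992, 1.383], [0.0, 0.0, 0.0, 1.0]] 561.8544264327588
side [[-0.967, -0.137, 0.214, 0.205], [-0.253, 0.47, -0.845, 1.329], [0.015, -0.872, -0.49, 0.84], [0.0, 0.0, 0.0, 1.0]] 548.8543254575771
{'time': 0.1, 'joints': array([-1.20361146,  0.43515589,  0.0249525 ,  1.57400969, -0.01163875,
        1.13401213, -0.07513479]), 'qvel': array([-0.00095374, -0.00135567,  0.00089272, -0.00380463, -0.00088097,
        0.00043064, -0.00011668]), 'tau': array([ 3.18181868e-03, -6.69117165e+01,  9.87911113e-01, -3.15139961e+01,
       -6.05078903e-02,  3.74374422e-02,  9.14570546e-05]), 'tool_pos': array([0.28275705, 0.55688277, 0.24302019]), 'orientation': array([ 0.68759229,  0.16410426,  0.68776903, -0.16510724]), 'wrist_force': array([-0.58006455, -0.41449847, -0.25043838]), 'torque': array([0.00019292, 0.00340732, 0.00930523]), 'grip_width': 0.09195928683513199}
```

View pics/top0.png

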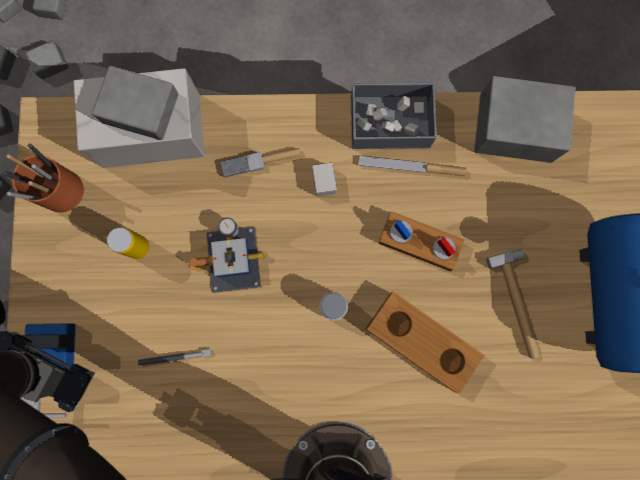

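View pics/side0.png

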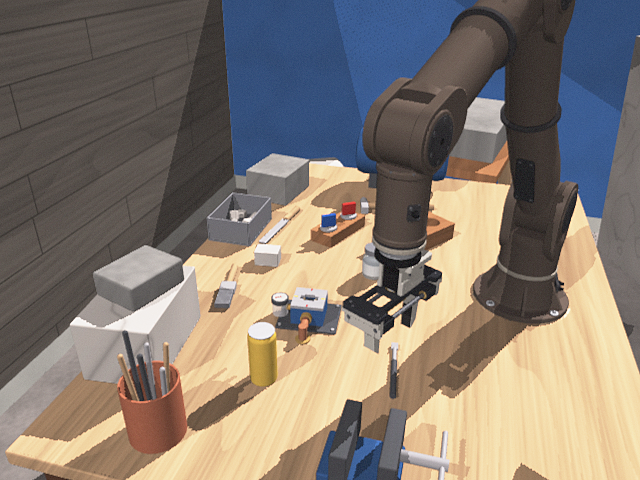

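Top view: the small rack is at (421,241), with the red-winged key at (445,246) and the blue spare at (401,231). The larger empty rack at (425,342) is a decoy. The valve is at (230,257), with its gauge at (228,227) and the jar at (334,306). Red candidates are the wing at (445,246), the terracotta pot at (50,185) and the valve's red marks, so I choose the wing. Next I measure it and check a crop.

Run:
```python
from h import *
d=get("top");im=d["image"];hsv=cv2.cvtColor(im,cv2.COLOR_BGR2HSV)
def mask(h0,h1,box,s=150,v=60):
    m=cv2.inRange(hsv,(h0,s,v),(h1,255,255)); o=np.zeros_like(m);x0,y0,x1,y1=box;o[y0:y1,x0:x1]=m[y0:y1,x0:x1];return o
def rect(P): return cv2.minAreaRect((P[:,:2]*1000).astype(np.float32))
for nm,m in(("red",mask(0,5,(425,230,465,265))|mask(172,180,(425,230,465,265))),("blue",mask(100,130,(385,215,415,248)))):
    v,u=np.nonzero(m);P=world(d,u,v);t=P[P[:,2]>0.08]
    print(nm,len(P),P[:,2].max(),"top n",len(t),t.mean(0),rect(t))
# valve top: depth near z=.06
v,u=np.mgrid[225:295,195:270];P=world(d,u.ravel(),v.ravel());k=(abs(P[:,2]-.06)<.004);Q=P[k]
print("valve face",len(Q),rect(Q),np.median(Q[:,2]))
b=P[(P[:,2]<.05)|(P[:,2]==0)]
# dark keyhole inside the face by colour
g=cv2.cvtColor(im,cv2.COLOR_BGR2GRAY)
mk=np.zeros_like(g);mk[240:275,214:247]=(g[240:275,214:247]<70)*255
v,u=np.nonzero(mk);H=world(d,u,v,.06);print("hole",len(H),H.mean(0),rect(H))
my=mask(20,35,(212,236,250,278),s=120,v=80);n,l,s,c=cv2.connectedComponentsWithStats(my)
for i in range(1,n):print("yellow",s[i,4],c[i],world(d,*c[i],z=.06)[0])
a=cv2.resize(im[215:290,195:270],(400,400),interpolation=cv2.INTER_CUBIC);b=cv2.resize(im[205:280,380:455+20-20],(400,400),interpolation=cv2.INTER_CUBIC)
b=cv2.resize(im[205:280,385:460],(400,400),interpolation=cv2.INTER_CUBIC)
cv2.imwrite("pics/crop1.png",np.hstack([a,b]))
```

```text
red 117 0.09373376583943882 top n 105 [ 0.53551369 -0.26458639  0.08719853] ((535.7791748046875, -264.8236999511719), (44.01875305175781, 12.330105781555176), 35.37013244628906)
blue 107 1.3829383591295503 top n 100 [ 0.57445066 -0.16116712  0.09996863] ((481.4276428222656, -62.37571716308594), (43.07887268066406, 293.59796142578125), 43.390865325927734)
valve face 854 ((537.9374389648438, 247.427734375), (116.12239837646484, 80.4198226928711), 5.933627605438232) 0.059434530421569876
hole 154 [0.51711447 0.24250198 0.06      ] ((518.8638916015625, 245.11981201171875), (82.37422180175781, 76.01443481445312), 0.29318079352378845)
yellow 12 [227.83333333 239.83333333] [0.55985094 0.25048237 0.06      ]
yellow 2 [227.  251.5] [0.5319209  0.25219642 0.06      ]
yellow 1 [229. 251.] [0.53305699 0.24746881 0.06      ]
yellow 5 [249. 256.] [0.52053043 0.2000189  0.06      ]
yellow 1 [226. 261.] [0.50929943 0.2543451  0.06      ]
yellow 1 [212. 263.] [0.50495717 0.28737491 0.06      ]
yellow 2 [228.  263.5] [0.50329617 0.24956209 0.06      ]
yellow 3 [231.33333333 264.33333333] [0.50121777 0.24166971 0.06      ]
yellow 5 [230.6 270.4] [0.48684889 0.24327723 0.06      ]
```

View pics/crop1.png

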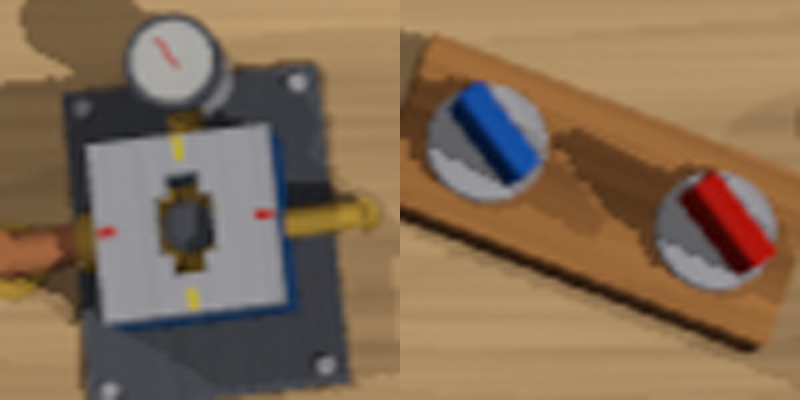

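The crop confirms the red wing in the small rack. It also shows a keyhole slot running nearly along world x, with the yellow marks at its ends. I refine both poses before moving.

Run:
```python
from h import *
d=get("top");im=d["image"].astype(int);B,G,R=im[...,0],im[...,1],im[...,2]
def rect(P):
    c,s,a=cv2.minAreaRect((P[:,:2]*1000).astype(np.float32));return np.round(c,1),np.round(s,1),round(a,1)
def pca(P):
    w,V=np.linalg.eigh(np.cov(P[:,:2].T));a=np.degrees(np.arctan2(V[1,1],V[0,1]));return P.mean(0).round(4),(a+90)%180-90
m=np.zeros(R.shape,bool);m[230:265,425:465]=(R>150)[230:265,425:465]&(G<60)[230:265,425:465]&(B<60)[230:265,425:465]
v,u=np.nonzero(m);P=world(d,u,v,.088);print("red top",len(P),pca(P),rect(P))
m=np.zeros(R.shape,bool);m[:]=(R-G>70)&(R-B>70)
m[:230]=0;m[265:]=0;m[:,:425]=0;m[:,465:]=0
v,u=np.nonzero(m&(G<70));P=world(d,u,v,.088);print("red all",len(P),pca(P),rect(P))
# valve face: bright grey
m=np.zeros(R.shape,np.uint8);sat=im.max(2)-im.min(2);m[236:280,208:252]=((sat<30)&(R>110))[236:280,208:252]*255
n,l,s,c=cv2.connectedComponentsWithStats(m);i=1+s[1:,4].argmax()
ct=max(cv2.findContours((l==i).astype(np.uint8),cv2.RETR_EXTERNAL,cv2.CHAIN_APPROX_NONE)[0],key=len)[:,0]
P=world(d,ct[:,0],ct[:,1],.06);print("face",s[i],rect(P))
print("marks",world(d,np.array([178,193,107,263,185,])/5.333-.4+195,np.array([147,300,232,214,223])/5.333-.4+215,.06).round(4).tolist())
```

```text
red top 77 (array([ 0.5357, -0.2656,  0.088 ]), np.float64(35.57220319134828)) (array([ 535.6, -265.7]), array([41.6,  9.8]), 35.9)
red all 109 (array([ 0.5349, -0.2649,  0.088 ]), np.float64(36.71450070865038)) (array([ 534.9, -264.5]), array([44.7, 13.7]), 37.3)
face [211 238  37  38 948] (array([520.1, 246.8]), array([80. , 81.2]), 6.1)
marks [[0.5542, 0.2501, 0.06], [0.4858, 0.2428, 0.06], [0.5165, 0.2812, 0.06], [0.5237, 0.2121, 0.06], [0.5201, 0.2467, 0.06]]
```

Request:
step_arm(
  moves="30 -40 5 -7; 45 -80 10 -14; 60 -120 10 -21; 75 -160 10 -28; 90 -200 10 -35; 105 -240 10 -42; 120 -280 10 -49; 135 -320 10 -56",
  jaw=100,
)

```text
time: 0.87
tool_pos: [0.4126, 0.2502, 0.2538]
orientation: [0.528, 0.47, 0.529, -0.47]
wrist_force: [0.6, 0.4, -0.4]
grip_width: 0.056
```

Request:
step_arm(
  moves="10 -38 0 -7; 20 -76 0 -14; 30 -114 0 -21; 40 -152 0 -28; 50 -190 0 -35; 60 -228 0 -42; 70 -266 0 -49; 80 -304 0 -56",
)

```text
time: 1.53
tool_pos: [0.4924, -0.0537, 0.254]
orientation: [0.246, 0.663, 0.246, -0.663]
wrist_force: [0.8, 0.2, -0.4]
grip_width: 0.0557
```

Request:
step_arm(
  moves="7 -38 0 -5; 14 -76 0 -5; 21 -114 0 -5; 28 -152 0 -5; 33 -180 0 -5; 37 -198 0 -5; 37 -198 0 -5; 37 -198 0 -5",
)

```text
time: 2.2
tool_pos: [0.529, -0.2509, 0.2534]
orientation: [-0.218, -0.672, -0.218, 0.673]
wrist_force: [-0.6, 0.1, -0.1]
grip_width: 0.0561
```

Request:
step_arm(
  moves="6 -14 -30 0; 6 -14 -70 0; 6 -14 -100 0; 6 -14 -110 0; 6 -14 -110 0; 6 -14 -110 0",
)

```text
time: 2.7
tool_pos: [0.5359, -0.2632, 0.1446]
orientation: [0.219, 0.672, 0.219, -0.672]
wrist_force: [0.3, -0.4, 1.1]
grip_width: 0.0558
```

Run:
```python
from h import *
d=get("side");im=d["image"]
K=d["camera_matrix"];T=np.linalg.inv(d["extrinsics"]);p=T[:3,:3]@np.array([.5355,-.2655,.09])+T[:3,3];u,v=(K@p)[:2]/p[2];u,v=int(u),int(v);print(u,v)
d2=get("top")["image"][190:290,390:490]
cv2.imwrite("pics/c2.png",np.hstack([cv2.resize(im[v-50:v+50,u-50:u+50],(400,400),interpolation=2),cv2.resize(d2,(400,400),interpolation=2)]))
print(read_state()["tool_pos"])
```

```text
349 201
[ 0.53664301 -0.26405803  0.14588453]
```

View pics/c2.png

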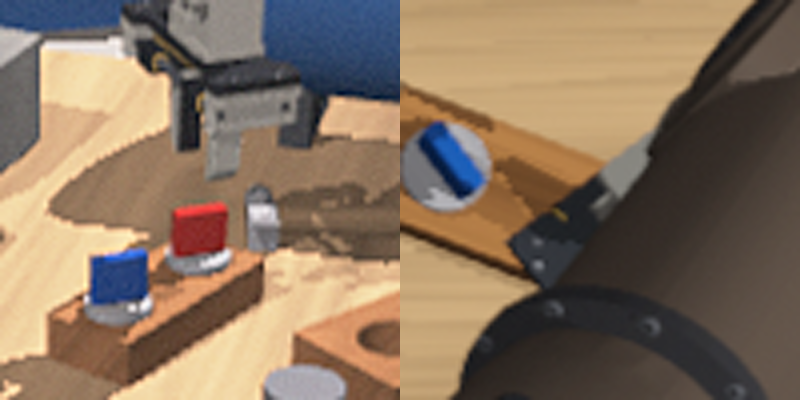

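The gripper hangs straight above the red wing with its jaws across the thickness, and it is clear of the blue spare. I descend and grip.

Request:
step_arm(
  moves="-1 -1 -20 0; -1 -1 -40 0; -1 -1 -55 0; -1 -1 -65 0; -1 -1 -72 0; -1 -1 -74 0; -1 -1 -74 0; -1 -1 -74 0",
)

```text
time: 3.47
tool_pos: [0.5349, -0.2652, 0.0707]
orientation: [0.219, 0.673, 0.219, -0.672]
wrist_force: [-0.9, 1.4, 0.7]
grip_width: 0.0557
```

Request:
step_arm(
  moves="0 0 0 0; 0 0 0 0; 0 0 0 0; 0 0 0 0; 0 0 0 0; 0 0 0 0; 0 0 0 0; 0 0 0 0",
  jaw=255,
  squeeze=40,
)

```text
time: 4.13
tool_pos: [0.5345, -0.2649, 0.0698]
orientation: [0.219, 0.672, 0.219, -0.672]
wrist_force: [0.8, -0.5, 0.6]
grip_width: 0.0138
```

Request:
step_arm(
  moves="0 0 10 0; 0 0 25 0; 0 0 45 0; 0 0 70 0; 0 0 95 0; 0 0 115 0; 0 0 130 0; 0 0 130 0",
)

```text
time: 4.8
tool_pos: [0.5355, -0.2658, 0.2033]
orientation: [0.22, 0.674, 0.218, -0.671]
wrist_force: [0.2, -1.0, -2.0]
grip_width: 0.0137
```

Request:
step_arm(
  moves="-2 25 0 7; -4 60 0 14; -6 95 0 21; -8 130 0 28; -9 165 0 35; -10 200 0 42; -11 235 0 49; -12 270 0 56",
)

```text
time: 5.47
tool_pos: [0.5213, 0.0068, 0.199]
orientation: [0.51, 0.489, 0.511, -0.49]
wrist_force: [0.3, -0.4, -2.5]
grip_width: 0.0134
```

Request:
step_arm(
  moves="-1 30 0 7; -2 60 0 14; -3 90 0 21; -4 120 0 28; -5 150 0 35; -6 180 0 42; -6 200 0 49; -6 220 0 56",
)

```text
time: 6.13
tool_pos: [0.5152, 0.2267, 0.1987]
orientation: [0.68, 0.192, 0.681, -0.192]
wrist_force: [1.1, 1.0, -3.1]
grip_width: 0.0139
```

Request:
step_arm(
  moves="0 5 0 7; 0 10 0 14; 0 15 0 21; 0 19 0 28; 0 21 0 35; 0 21 0 38; 0 21 0 38; 0 21 0 38",
)

```text
time: 6.8
tool_pos: [0.5159, 0.2457, 0.1989]
orientation: [0.706, -0.037, 0.707, 0.036]
wrist_force: [0.9, -0.2, -2.6]
grip_width: 0.0139
```

Run:
```python
from h import *
s=read_state();print(s["tool_pos"],s["joints"].round(2),s["grip_width"])
from scipy.spatial.transform import Rotation as Ro
q=s["orientation"];y=Ro.from_quat([*q[1:],q[0]]).as_matrix();print("jaw yaw",np.degrees(np.arctan2(y[1,1],y[0,1])),"x axis",y[:,0].round(4))
d=get("side");im=d["image"]
K=d["camera_matrix"];T=np.linalg.inv(d["extrinsics"]);p=T[:3,:3]@np.array([.52,.247,.14])+T[:3,3];u,v=(K@p)[:2]/p[2];u,v=int(u),int(v);print(u,v)
d2=get("top")["image"][200:310,180:290]
cv2.imwrite("pics/c3.png",np.hstack([cv2.resize(im[v-60:v+60,u-60:u+60],(400,400),interpolation=2),cv2.resize(d2,(400,400),interpolation=2)]))
```

```text
[0.51591097 0.24566859 0.19890717] [-0.52  0.39 -0.02  1.76  0.01  0.99  1.13] 0.013938846865496013
jaw yaw 95.93763741727902 x axis [-1.5e-03 -7.0e-04 -1.0e+00]
309 269
```

View pics/c3.png

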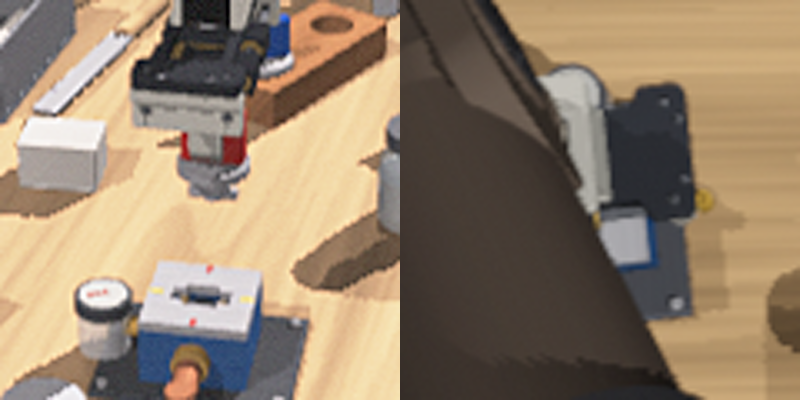

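The key hangs upright in the grip with its lugs along the slot, and the valve face with its keyhole is clear in the side view. I go to a hover just above the face.

Request:
step_arm(
  moves="4 1 -15 0; 4 1 -35 0; 4 1 -55 0; 4 1 -68 0; 4 1 -74 0; 4 1 -74 0; 4 1 -74 0; 4 1 -74 0",
)

```text
time: 7.57
tool_pos: [0.521, 0.2475, 0.1267]
orientation: [0.707, -0.037, 0.706, 0.038]
wrist_force: [0.6, 0.7, -2.6]
grip_width: 0.0139
```

Run:
```python
from h import *
s=read_state();print(s["tool_pos"],s["wrist_force"])
d=get("side");im=d["image"]
K=d["camera_matrix"];T=np.linalg.inv(d["extrinsics"])
def proj(P):
    p=np.asarray(P)@T[:3,:3].T+T[:3,3];q=p@K.T;return q[:,:2]/q[:,2:]
a=np.radians(6);ex=np.array([np.cos(a),np.sin(a),0]);ey=np.array([-np.sin(a),np.cos(a),0])
t=s["tool_pos"];tip=t-[0,0,.053]
V=np.array([.5201,.2468,.06])
x0,y0,w=250,225,120;S=6
big=cv2.resize(im[y0:y0+100,x0:x0+w],(w*S,100*S),interpolation=cv2.INTER_CUBIC)
def dot(P,c):
    for p in proj(P):cv2.circle(big,tuple(((p-[x0,y0]+.5)*S).astype(int)),3,c,-1)
dot([V+ex*.04*i+ey*.04*j for i in(-1,1) for j in(-1,1)],(0,255,0))      # face corners
dot([V+ex*.0225*i for i in(-1,1)],(255,0,255))  # slot ends
dot([tip+ex*.018*i+ey*.004+[0,0,h] for i in(-1,1) for h in(0,.008)],(255,255,0))  # lug ends
dot([tip+ex*.023*i+ey*.007+[0,0,h] for i in(-1,1) for h in(.032,.071)],(0,255,255)) # wing corners
cv2.imwrite("pics/c4.png",big)
```

```text
[0.52097729 0.24750984 0.12673095] [ 0.58022475  0.68452599 -2.55740204]
```

View pics/c4.png

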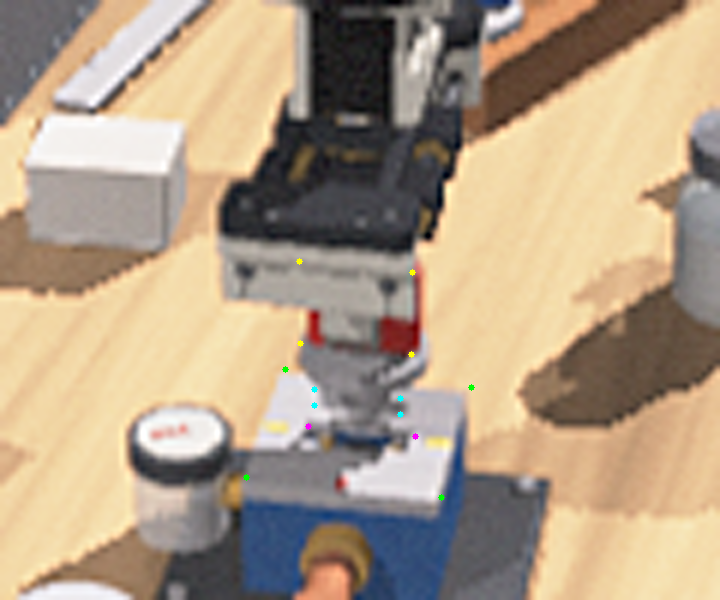

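The side view shows the tip just above the slot, about on line. The overlay suggests a few millimetres of offset along the slot, so I measure key and keyhole against each other in this one camera.

Run:
```python
from h import *
s=read_state();t=s["tool_pos"];d=get("side");im=d["image"].astype(int);hsv=cv2.cvtColor(d["image"],cv2.COLOR_BGR2HSV)
x0,y0=250,225
v,u=np.mgrid[270:315,285:335];v=v.ravel();u=u.ravel();P=world(d,u,v)
a=np.radians(6);R=np.array([[np.cos(a),np.sin(a)],[-np.sin(a),np.cos(a)]])
V=np.array([.5201,.2468]);L=((P[:,:2]-V)@R.T*1000);z=P[:,2]*1000
near=(abs(L)<60).all(1)
for lo,hi in((55,65),(68,74),(74,80),(80,86),(88,94),(94,100),(102,112)):
    k=near&(z>lo)&(z<hi)
    if k.sum()>3:print(lo,hi,k.sum(),"x",np.percentile(L[k,0],[0,3,50,97,100]).round(1),"y",np.percentile(L[k,1],[0,3,50,97,100]).round(1),"zmed",np.median(z[k]).round(1))
# marks by rays
m=cv2.inRange(hsv,(22,110,120),(34,255,255));m[:290]=0;m[302:]=0;m[:,:290]=0;m[:,327:]=0
n,l,st,c=cv2.connectedComponentsWithStats(m)
for i in range(1,n):
    if st[i,4]>=3:print("yellow",st[i,4],c[i].round(1),((world(d,*c[i],z=.06)[0,:2]-V)@R.T*1000).round(1))
# flange silhouette: leftmost/rightmost columns with z 88..100 depth, at plane through axis
m=((np.array(d["image"]).max(2)-np.array(d["image"]).min(2))<40)
print("tool local",((t[:2]-V)@R.T*1000).round(1), "tip z",t[2]-.053)
K=d["camera_matrix"];T=np.linalg.inv(d["extrinsics"]);p=K@(T[:3,:3]@(t-[0,0,.026])+T[:3,3]);print("flange axis predicted px",p[:2]/p[2])
for r in range(279,300):
    print(r,"".join("%4d"%x for x in im[r,296:326].mean(1)))
```

```text
55 65 480 x [-38.7 -36.7  -1.2  39.8  54.8] y [-39.  -31.3  16.8  45.2  48.4] zmed 58.3
68 74 7 x [-16.4 -16.1  -7.2  13.2  13.6] y [3.  3.2 5.4 8.9 9. ] zmed 73.3
74 80 32 x [-19.1 -17.3  -0.1  15.7  16. ] y [ 0.   3.5  7.3 12.4 13.1] zmed 77.3
80 86 11 x [-19.3 -19.1  -7.4  11.7  15.5] y [ 2.6  3.4  7.9 13.4 14.6] zmed 81.6
94 100 29 x [-26.8 -26.6  -5.6  17.8  21.3] y [ 6.6  7.8 24.9 30.8 31.2] zmed 98.0
102 112 115 x [-26.9 -25.3  -5.4  20.1  24.6] y [-7.1  2.5 13.9 30.  32. ] zmed 104.5
tool local [1.  0.7] tip z 0.07383683444637698
flange axis predicted px [309.30162904 282.74908451]
279  205 200 202 204 208 122  67 132 166 165 166 163 164 149 128 127  96  72  65  58  62  61  55  55 210 208 201 203 205 208
280  201 200 197 204 178 105  72 123 149 157 158 155 167 172 143 134  99  66  68  63  66  67  60  52 201 209 202 206 207 209
281  200 199 201 200 146 102  80  86 104 118 120 118 132 135 125 118  90  77  69  65  65  67  61  75 188 206 207 206 208 210
282  198 200 201 185 139 119 105  90  96  77  75  70  73  81  87  90  88  73  63  60  65  68  52  83 187 198 207 207 209 207
283
[... 1421 characters left out ...]
183 149 134 124 109 124 146 159 166 162 178 189 190 191 191 193 191 192 198
295  218 212 219 223 226 175 175 182 173 109 134 142 130 105  98  99 114 132 141 195 204 197 192 192 194 189 191 190 190 196
296  206 202 225 230 203 134 124 132 138 101 114 129 138 123 121 126 135 112 101 153 163 162 167 180 187 188 185 186 187 190
297  214 223 230 227 145  79  93 121 137  87  64  77  96 101 103 112 120 104  90  97 112 103 161 207 191 188 184 184 190 176
298  234 235 206 169 174 186 160 125 116  79  59  53  57  56  58  57  58  62  56  99 126 101 204 232 205 201 196 193 212 179
299  197 201 138 117 189 208 183 137 109  95  89  90  58  59  58  52  49  70 147 150 116 110 220 229 216 220 219 216 231 174
```

In the side camera's own frame the key sits about 3 mm to −x of the slot centre, with y in agreement. I shift +3 mm in x and lower gently into the slot, stopping short of the plunger.

Request:
step_arm(
  moves="1.5 0 0 0; 3 0.3 -2 0; 3 0.3 -6 0; 3 0.3 -9 0; 3 0.3 -12 0; 3 0.3 -14 0; 3 0.3 -16 0; 3 0.3 -16 0",
)

```text
time: 8.33
tool_pos: [0.5231, 0.2473, 0.1092]
orientation: [0.706, -0.038, 0.706, 0.037]
wrist_force: [0.8, -0.4, -1.6]
grip_width: 0.0139
```

Request:
step_arm(
  moves="0 0 -2 0; 0 0 -4 0; 0 0 -5 0; 0 0 -6 0; 0 0 -7 0; 0 0 -7 0",
)

```text
time: 8.83
tool_pos: [0.5234, 0.2475, 0.1027]
orientation: [0.706, -0.037, 0.706, 0.037]
wrist_force: [-1.3, 0.5, 0.3]
grip_width: 0.0138
```

Run:
```python
from h import *
s=read_state();print(s["tool_pos"],s["wrist_force"],s["torque"])
d=get("side");im=d["image"][240:320,265:361]
cv2.imwrite("pics/c5.png",cv2.resize(im,None,fx=6,fy=6,interpolation=2))
```

```text
[0.5234089  0.24748578 0.10270308] [-1.31281642  0.45242065  0.25453331] [-0.05084418  0.16259339 -0.04972014]
```

View pics/c5.png

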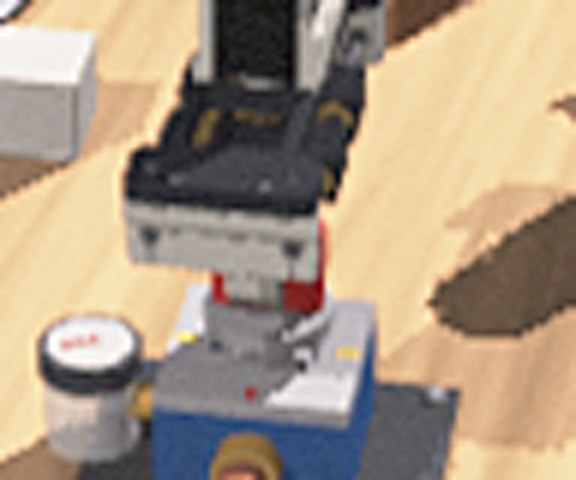

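The lugs are in the slot and the plunger's spring is just starting to show (fz up about 2.5 N). I continue easing down.

Request:
step_arm(
  moves="0 0 -2 0; 0 0 -4 0; 0 0 -6 0; 0 0 -8 0; 0 0 -9 0; 0 0 -10 0; 0 0 -10 0",
)

```text
time: 9.47
tool_pos: [0.5235, 0.2476, 0.0927]
orientation: [0.706, -0.037, 0.706, 0.038]
wrist_force: [0.3, 0.2, 3.2]
grip_width: 0.0136
```

Request:
step_arm(
  moves="0 0 -0.5 0; 0 0 -1 0; 0 0 -1.5 0; 0 0 -2 0; 0 0 -2 0; 0 0 -2 0",
)

```text
time: 9.97
tool_pos: [0.5235, 0.2475, 0.0908]
orientation: [0.706, -0.037, 0.706, 0.038]
wrist_force: [1.0, -0.0, 4.1]
grip_width: 0.0138
```

Request:
step_arm(
  moves="0 0 -0.5 0; 0 0 -1 0; 0 0 -1 0; 0 0 -1 0",
)

```text
time: 10.3
tool_pos: [0.5236, 0.2476, 0.0898]
orientation: [0.706, -0.037, 0.706, 0.038]
wrist_force: [1.0, 1.2, 4.1]
grip_width: 0.0139
```

Request:
step_arm(
  moves="0 0 -0.3 0; 0 0 -0.6 0; 0 0 -0.6 0; 0 0 -0.6 0",
)

```text
time: 10.63
tool_pos: [0.5235, 0.2475, 0.0897]
orientation: [0.706, -0.037, 0.706, 0.038]
wrist_force: [-1.9, -1.4, 10.7]
grip_width: 0.0141
```

The flange is home: force rose to 10.7 N with no further travel. Now I turn clockwise in steps.

Request:
step_arm(
  moves="0 0 0 -4; 0 0 0 -8; 0 0 0 -12; 0 0 0 -16; 0 0 0 -20; 0 0 0 -24; 0 0 0 -28; 0 0 0 -30",
)

```text
time: 11.3
tool_pos: [0.5238, 0.2472, 0.0897]
orientation: [0.692, 0.148, 0.691, -0.148]
wrist_force: [-0.9, -3.1, 10.4]
grip_width: 0.0143
```

```bash
python3 -c "
from h import *
s=read_state();print(s['tool_pos'],s['wrist_force'],s['torque'])"
```

```text
[0.5238077  0.24716807 0.08974574] [-0.90646169 -3.06086759 10.3695912 ] [-0.45189997  0.27232444  0.11208788]
```

Request:
step_arm(
  moves="0 0 0 -4; 0 0 0 -8; 0 0 0 -12; 0 0 0 -16; 0 0 0 -20; 0 0 0 -24; 0 0 0 -28; 0 0 0 -30",
)

```text
time: 11.97
tool_pos: [0.523, 0.2464, 0.0897]
orientation: [0.63, 0.321, 0.63, -0.322]
wrist_force: [-5.2, -4.1, 16.0]
grip_width: 0.0138
```

Request:
step_arm(
  moves="0 0 0 -4; 0 0 0 -8; 0 0 0 -12; 0 0 0 -16; 0 0 0 -20; 0 0 0 -23; 0 0 0 -25; 0 0 0 -25",
)

```text
time: 12.63
tool_pos: [0.5221, 0.2464, 0.0898]
orientation: [0.545, 0.449, 0.546, -0.451]
wrist_force: [-8.1, -5.3, 19.1]
grip_width: 0.0137
```

```bash
cat >> h.py <<'E'
def st():
    from scipy.spatial.transform import Rotation as Ro
    s=read_state();q=s["orientation"];y=Ro.from_quat([*q[1:],q[0]]).as_matrix()
    print(s["time"],s["tool_pos"].round(4),s["wrist_force"].round(1),s["torque"].round(2),"yaw",np.degrees(np.arctan2(y[1,1],y[0,1])).round(2),s["grip_width"].round(4))
E
python3 -c "
from h import *
st()"
```

```text
Traceback (most recent call last):
  File "h.py", line 18, in st
    print(s["time"],s["tool_pos"].round(4),s["wrist_force"].round(1),s["torque"].round(2),"yaw",np.degrees(np.arctan2(y[1,1],y[0,1])).round(2),s["grip_width"].round(4))
                                                                                                                                               ^^^^^^^^^^^^^^^^^^^^^
AttributeError: 'float' object has no attribute 'round'
```

Lateral force has built up because the tool axis sits off the valve axis. I relieve it by shifting −x and −y and easing the press a little.

Request:
step_arm(
  moves="-0.5 -0.3 0.1 0; -1 -0.6 0.2 0; -1.5 -0.9 0.3 0; -1.5 -0.9 0.3 0",
)

```text
time: 12.97
tool_pos: [0.5218, 0.2462, 0.0897]
orientation: [0.546, 0.449, 0.546, -0.449]
wrist_force: [-1.8, -1.5, 8.8]
grip_width: 0.0137
```

```bash
sed -i 's/s\["grip_width"\].round(4)/s["grip_width"]/' h.py
python3 -c "
from h import *
st()"
```

```text
12.9667 [0.5218 0.2462 0.0897] [-1.8 -1.5  8.8] [-0.37  0.39  0.11] yaw 11.08 0.013747445179543403
```

Request:
step_arm(
  moves="0 0 -0.1 -1.5; 0 0 -0.2 -3; 0 0 -0.2 -4; 0 0 -0.2 -5; 0 0 -0.2 -5; 0 0 -0.2 -5",
)

```text
time: 13.47
tool_pos: [0.5217, 0.2462, 0.0898]
orientation: [0.526, 0.473, 0.526, -0.473]
wrist_force: [-3.5, -1.6, 11.3]
grip_width: 0.0137
```

```bash
python3 -c "
from h import *
st()"
```

```text
13.4667 [0.5217 0.2462 0.0898] [-3.5 -1.6 11.3] [-0.52  0.68  0.08] yaw 6.07 0.013657435187199633
```

Request:
step_arm(
  moves="-0.3 -0.2 0 -1; -0.5 -0.3 0 -2; -0.5 -0.3 0 -3; -0.5 -0.3 0 -3; -0.5 -0.3 0 -3",
)

```text
time: 13.88
tool_pos: [0.5215, 0.2461, 0.0897]
orientation: [0.513, 0.486, 0.513, -0.486]
wrist_force: [-1.7, -1.7, 11.3]
grip_width: 0.0139
```

Run:
```python
from h import *
st()
d=get("side");im=d["image"][240:320,265:361]
cv2.imwrite("pics/c6.png",cv2.resize(im,None,fx=6,fy=6,interpolation=2))
```

```text
13.8833 [0.5215 0.2461 0.0897] [-1.7 -1.7 11.3] [-0.41  0.45  0.4 ] yaw 3.11 0.013901206023579204
```

View pics/c6.png

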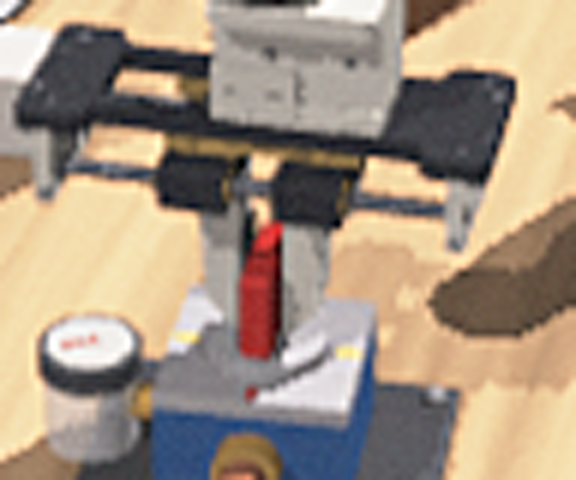

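The wing now lines up with the red mark, the flange is on the face, and twist moment jumped from 0.08 to 0.40 N m, which marks the stop. I add one small turn to confirm, then hold.

Request:
step_arm(
  moves="-0.2 -0.2 0 -1; -0.2 -0.2 0 -1; -0.2 -0.2 0 -1; -0.2 -0.2 0 -1; -0.2 -0.2 0 -1; -0.2 -0.2 0 -1",
)

```text
time: 14.43
tool_pos: [0.5214, 0.2461, 0.0897]
orientation: [0.509, 0.491, 0.509, -0.49]
wrist_force: [-0.7, -1.5, 10.3]
grip_width: 0.0136
```

```bash
python3 -c "
from h import *
st()"
```

```text
14.4333 [0.5214 0.2461 0.0897] [-0.7 -1.5 10.3] [-0.32  0.26  0.64] yaw 2.14 0.013581356545511592
```

Twist rises 0.24 N m for that one degree, so the key is firmly on the stop. It is pressed home at a steady 10 N. I hand in.

```bash
python3 -c "
from h import *
st();print(robot.hand_in());st()"
```

```text
14.4333 [0.5214 0.2461 0.0897] [-0.7 -1.5 10.3] [-0.32  0.26  0.64] yaw 2.14 0.013581356545511592
the job is handed in; nothing more can be done
None
the job is handed in; nothing more can be done
```

The red-winged key is in the drain valve, pressed home and turned clockwise to the stop, and I handed in at 14.4 s with the arm still gripping it.

**How it went:** I took the key from the small rack and lowered its lugs through the slot. I eased it against the spring until the flange sat on the face, then turned it with the gripper. The gripper turned about 94°, slightly more than the key's own quarter turn, because the last few degrees pressed against the stop.

**Last checks:**
- **Pressed home:** the wrist held a steady 10 N downward push and the tool height stayed at 0.0897 m.
- **On the stop:** the twist rose from 0.08 to 0.40 and then 0.64 N m over the last 4°. In the last side picture the wing points at the red mark.
- **Grip:** the finger opening was 13.6 mm on the 14 mm wing.

**What disagreed:**
- **Camera offset:** the two cameras differed by 3–5 mm along the slot at the valve. I shifted the key 3 mm in x before lowering it, and it went in freely.
- **Side force while turning:** this shift left the tool slightly off the valve's axis. During the turn the side force reached about 10 N and the downward push 19 N, so I shifted the tool back by 1–2 mm to relieve it.

The rotor and plunger positions are inferred from forces and the picture, since I could not read them directly. I took no final picture of the whole bench to confirm that nothing else moved.

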